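Set a twist-lock work rest level with the vice and lay the bar on it

TASK

Pick up the blue work rest by its black handle (never lift it by the orange fork) and stand it on the yellow outline with its column towards the vice; let go, then take the orange fork, twist it anticlockwise to unlock it, raise it to the middle of its three notches, twist it back fully to lock it, and let go. Then lay the square pine bar in the fork and between the open vice jaws, level, resting on both and reaching past both, and leave it there. Do not disturb the other things on the bench.

Things in the scene. Friction and masses are not known exactly. Their poses are not given: they have to be found in the camera images.
- stand: The work rest: blue base plate 160 x 90 x 12 mm (x, y, z), black handle, dark weight block (34 x 80 mm, top 36 mm up, at the -x end), aluminium column (34 mm across, top 100 mm up) with an orange fork. Loose, 0.8 kg in all, standing on the bench at the start. Origin: centre of the plate's underside; +x runs from the handle to the column, z up.
- handle (a point): Point to grip on the work rest's handle, 25 mm from the plate's centre towards -x and 62 mm up, almost above the centre of mass. The handle is an upright black block 46 mm along the stand's x, 16 mm along its y (grip it across this), top 78 mm up. Axes as the stand's.
- column (a point): Point on the column's axis at the underside of the work rest, 55 mm from the plate's centre towards +x. Axes as the stand's.
- mast (a joint): Height of the orange fork above its lowest, m, 0 to 0.066; unlocked and let go, it sinks by its weight. Steel teeth on the column's +x side form three notches where the fork's brass pin rests at 0 (bottom, as at the start), 0.030 (middle) and 0.060 (top). Each notch has 6 mm of free height: turn into the middle one at 0.030 to 0.036 (best 0.033); let go, it settles to 0.030.
- yoke (a joint): Twist of the fork about the column, rad, 0 to 0.9, growing anticlockwise seen from above. 0 is locked: the fork's channel lies along the stand's x, the brass pin deep in its notch. Beyond about 0.70 the pin is clear of the teeth and the fork slides freely up and down. Stops at both ends; slight friction (0.04 N m), stays where it is left.
- yoke_grip (a point): Grip point on the column's axis, 30 mm above the fork's underside, which is 102 mm above the stand's underside when lowest. The fork is an orange U open on top: 36 mm long (x, its channel), 56 mm over its two prongs (y: grip across this from above), channel 40 mm wide, floor 22 mm below this point, prong tops 14 mm above. Axes turn with the fork; equal the stand's when locked.
- bar: The workpiece: a pine bar, 300 mm long (x), 24 mm square, about 0.1 kg, loose, lying on the bench at the start. Origin: centre of its underside, x along it.
- bar_center (a point): The middle of the pine bar, 12 mm above its underside as built.
- vice_board: Fixed plywood board, 400 x 130 x 6 mm, with a small blue vice at its +x end and the yellow outline at its -x end. Origin: underside, on the board's centre line; x runs along the board from the outline to the vice, z up.
- outline (a point): Centre of the yellow outline (rectangle 168 x 98 mm inside) on the board's top, 6 mm above the bench; the work rest's plate belongs inside it, its x along the board's x, so that its column is on the vice's side. Axes as the board's.
- column_spot (a point): Where the column's axis belongs on the board's top, 55 mm from the outline's centre towards the vice.
- jaws (a point): Centre of the floor between the open vice jaws, 146 mm above the bench, 175 mm from the column spot along the board's x. The floor is 50 mm long (x) between two fixed jaws 60 mm long, 44 mm apart (in y) and 35 mm higher than the floor; the channel runs along the board's x. A vice spindle and bar stick out 83 mm to the board's -y side, 90 mm up.
- bar_mid (a point): Where the middle of the bar comes when it lies in the fork (in its middle notch) and in the vice: 85 mm before the jaws along the board's x, 158 mm above the bench.
- glue: Bystander: white glue bottle, 52 mm across, 170 mm tall. Origin: centre of its underside.
- offcut_a: Bystander: pine offcut 60 x 40 x 45 mm. Origin: centre of its underside.
- offcut_b: Bystander: pine offcut 55 x 35 x 28 mm. Origin: centre of its underside.
- tree: Bystander: little pine fir tree on a 100 x 70 mm foot, 130 mm tall. Origin: centre of its underside.
- hammer: Bystander: hammer, 280 mm long, lying. Origin: underneath; x along the handle to the head.
- rasp: Bystander: rasp with a blue grip, 270 mm long, lying. Origin: underneath, near its middle; x along it.
- square: Bystander: try square, wooden stock 90 mm along x, steel blade 170 mm towards +y. Origin: under the stock's centre.
- pencil: Bystander: pink pencil, 165 mm long, 8 mm thick, lying along its x. Origin: centre of its underside.
There are look-alikes about, which are no part of the job. Leave any red look-alike of the stand alone.

How it is judged:
By the outcome, as a careful person would: the job done as asked, in the order asked, and still so for the second after the job is handed in, with the robot touching nothing.
It also fails if it takes over 72 s, if anything falls off the work surface, if the arm or the gripper's body presses on something with over 40 N, if the wrist force passes 120 N, or if a joint passes its speed limit or range.

ROBOT

A 7-joint arm with a two-finger parallel gripper is mounted at the origin on the work surface. World frame = base frame: x ahead of the robot, y to its left, z up, the work surface at z = 0. Lengths are in m, angles in rad, forces in N, time in s.
With the tool pointing down it reaches from about 0.4 to 0.875 m from the base axis. Payload 4.4 kg.
Tool frame: the origin (TCP) lies between the finger pads; the fingertips stand 8 mm ahead of it and the grasp point (between the pads) lies 11 mm behind it; z points along the fingers, y is the line along which they close (so a half turn about z gives the same grasp; the last joint's range is limited). The gripper opens to 85 mm and grips with 20 to 120 N. Pads are 22 mm wide; open, the fingers measure 114 mm over their backs; the gripper's body (76 mm by 85 mm) begins 54 mm behind the grasp point. The pads swing forward as they close: fully open they stand 13 mm farther back than shut.
Start: joints at [-0.066, 0.628, 0.038, 1.517, -0.027, 0.996, -0.02], TCP at [0.65, 0, 0.239] pointing down, gripper open.
Joint ranges: [-3.06, 3.06], [-0.37, 2.12], [-1.25, 1.32], [0.18, 2.47], [-1.1, 4.24], [0.23, 1.98], [-2.94, 2.94]. Speed limits (rad/s): [2.57, 2.57, 3.14, 3.14, 3.14, 3.14, 3.14].

INTERFACE

Orientations are given as a rotation vector (axis times angle).
In Python, from station import sensors, vision, job gives the robot as it stands.
- The arm moves only by the tool jog_arm, never from a script. Its argument "increments" is a list that holds one entry, the list of rows, each a list of 7 numbers: the shift along the world's x, y, z scaled (see below), then the turn, a rotation vector about the world's x, y, z scaled (see below), then the finger opening in mm, from 0 to 85.4. In form: [[[x, y, z, wx, wy, wz, gripper], ...]]. A call has 1 to 20 rows; each row shifts and turns the commanded pose from where the row before left it; what a row does not reach is not made up. The controller multiplies each number of a shift by 0.3 m and each number of a turn by pi/2 rad. A row lasts 1/10 s, in which the tool goes at most 50 mm and 8.59 degrees, less where a joint would pass 70% of its speed; a pose out of reach is approached as far as the arm can. A call with a number of a shift or a turn outside -1 to 1 is refused whole. A call with a gripper value outside its range is refused whole. The fingers move at their own pace and stop on an object; "squeeze" is the grip in N (left out, the last holds). Time passes only in rows, so rows that do not move let the fingers close. It gives the time, the measured TCP pose, the force, the opening and the grip force at its end, in the units of the state.
- sensors.read_state(): the state, without advancing time (a new reading comes with each control period).
- vision.capture(name): name is "scene" or "side" or "wrist"; returns a dict with "color" (420x560x3 uint8, blue, green, red), "depth" (420x560 float32, m along the optical axis (not along the pixel's ray), 0 where there is no reading), "fovy" (degrees; the focal length in pixels is half the picture's height over the tangent of half this angle, whatever the lens; pixels are square), "cx", "cy" (the principal point, pixels), "k1" (the pictures are not rectified: a ray, as slopes to the right and down, at radius r is drawn at 1 + k1 r^2 times it, then the intrinsics apply), "rvec" (rotation vector, rad) and "tvec" (3), from world to camera coordinates, as OpenCV has them. Camera axes: x right, y down, z forward; pixel columns grow to the right and rows downward; lengths in m; the calibration is good to about 2 mm. A picture is of the moment at which its call begins.
- job.finish_job(): hands the job in; it is judged then, once.
Trained networks look in a picture, given as the dict that the camera call returned (one of the last four; its "shot" number tells which), for a name from the list of things; names that differ only in an ending like _2 or _b are one class to them, and where a whole thing is asked for, a point or a joint stands for the part that bears it (a point fixed in the world has none). Each returns a list of dicts, best first, with "p" (0 to 1); they miss things now and then, are a little off and sometimes report something else, mostly with a low value. They report only what shows in the picture. A call takes as long as a camera call. They do not tell look-alikes from the thing itself.
- vision.find_in(picture, name): "bbox" ([left, top, right, bottom] in pixels, round what is visible of it).
- vision.outline_of(picture, name): "pixels" (420x560 bool, what is visible of it) and "bbox" ([left, top, right, bottom] in pixels, round what is visible of it).
- vision.landmark_of(picture, name): "uv" ([column, row] in pixels: a listed point, or the origin of a listed thing).
The state is a dict: "clock": time; "q": joint angles; "dq": joint speeds; "joint_efforts": joint torques, N m; "eef_pos": TCP position; "orientation": TCP orientation; "wrist_force": force on the tool from outside, world axes, zero at the start; "ft_torque": the same for the moment, N m; "grip_width": finger opening in m; "grasp_force": force on a finger pad.
Only numpy, scipy, OpenCV 4.12 (cv2) and the standard library are available. Lean on these libraries where they do the work, as an engineer would, in place of code of your own. Each camera call takes 0.05 s, during which the arm holds its last target. There are 200 camera calls.

## Working session

There is one attempt and no reset: what is moved stays moved. The work goes in short steps, Python scripts to look and compute and a tool call to move; the robot and the scene stay as the last step left them, time stands still between calls to the robot, and variables do not carry over. Pictures are saved under pics/ and viewed, at most 10 in all, crops included, and the job is handed in when it is done.

Besides the shell and the picture viewer there is one more tool, called after "Request:" by a JSON object that holds its "name" and its "arguments", one argument or row to a line. jog_arm: Moves the arm, as the interface text tells. Its arguments: {"type":"object","properties":{"increments":{"type":"array"},"squeeze":{"type":"number"}},"required":["increments"]}

```bash
ls; mkdir -p pics
cat > h.py <<'E'
import numpy as np, cv2
from station import sensors, vision, job
def K(c):
    f=c["color"].shape[0]/2/np.tan(np.radians(c["fovy"])/2)
    return np.array([[f,0,c["cx"]],[0,f,c["cy"]],[0,0,1]]), np.array([c["k1"],0,0,0.])
def ray(c,uv):
    k,d=K(c); R=cv2.Rodrigues(np.array(c["rvec"],float))[0]; t=np.array(c["tvec"],float).ravel()
    s=cv2.undistortPoints(np.array(uv,float).reshape(-1,1,2),k,d).reshape(-1,2)
    return -R.T@t, np.c_[s,np.ones(len(s))]@R   # origin, dirs (unit depth)
def at_z(c,uv,z):
    o,d=ray(c,uv); return o+d*((z-o[2])/d[:,2])[:,None]
def tri(obs):  # [(c,uv)]
    A=np.zeros((3,3));b=np.zeros(3)
    for c,uv in obs:
        o,d=ray(c,uv); d=d[0]/np.linalg.norm(d[0]); P=np.eye(3)-np.outer(d,d); A+=P;b+=P@o
    x=np.linalg.solve(A,b); return x
def cloud(c,mask=None):
    v,u=np.nonzero((c["depth"]>0)&(mask if mask is not None else True))
    o,d=ray(c,np.c_[u,v]); return o+d*c["depth"][v,u][:,None]
def proj(c,P):
    k,d=K(c); return cv2.projectPoints(np.array(P,float).reshape(-1,1,3),np.array(c["rvec"],float),np.array(c["tvec"],float),k,d)[0].reshape(-1,2)
E
python3 - <<'E'
from h import *
cs={n:vision.capture(n) for n in("scene","side","wrist")}
for n,c in cs.items():
    cv2.imwrite(f"pics/a_{n}.png",c["color"])
    for t in ["stand","handle","column","yoke_grip","bar_center","vice_board","outline","column_spot","jaws"]:
        for r in vision.landmark_of(c,t)[:3]: print(n,t,np.round(r["uv"],1),round(r["p"],2))
np.set_printoptions(precision=3,suppress=True)
print(sensors.read_state())
E
```

```text
pics
scene stand [286.3 143.3] 0.67
scene stand [331.3 168.1] 0.64
scene handle [333.6 156.9] 0.72
scene handle [283.3 131.5] 0.55
scene handle [335. 246.] 0.27
scene column [294.6 137.5] 0.85
scene column [341.3 158.7] 0.67
scene yoke_grip [298.7 104.7] 0.5
scene bar_center [186.3 268.3] 0.9
scene vice_board [335.3 245.8] 0.88
scene outline [306.3 260.7] 0.66
scene outline [332.1 155.3] 0.4
scene outline [323.7 254.5] 0.31
scene column_spot [322.6 256.9] 0.91
scene jaws [368.2 187.3] 0.76
scene jaws [148.6 343.5] 0.53
side stand [381.2 348.9] 0.76
side stand [297.5 342.8] 0.61
side handle [294.5 321.5] 0.78
side handle [382.1 325.2] 0.73
side handle [298.8 364.4] 0.21
side column [295.5 363. ] 0.9
side column [380.5 376.6] 0.8
side yoke_grip [395.9 337.9] 0.95
side yoke_grip [301.6 328.1] 0.79
side yoke_grip [313.4 206.6] 0.65
side vice_board [228.6 260.4] 0.73
side vice_board [297.8 344.8] 0.43
side outline [238.8 236.7] 0.9
side column_spot [234.5 246.6] 0.86
side jaws [211.7 251.9] 0.81
side jaws [172.2 366.3] 0.17
wrist vice_board [259.3 139.9] 0.94
wrist outline [252.8 238.3] 0.6
wrist column_spot [253.4 186.3] 0.76
{'clock': 1.5, 'q': array([-0.066,  0.628,  0.038,  1.517, -0.027,  0.996, -0.02 ]), 'dq': array([-0.001,  0.   , -0.001,  0.001, -0.   ,  0.   , -0.   ]), 'joint_efforts': array([ -0.001, -56.326,   1.225, -19.378,   0.011,   0.002,  -0.   ]), 'eef_pos': array([0.65 , 0.   , 0.239]), 'orientation': array([-2.221, -2.221, -0.   ]), 'wrist_force': array([ 0.068, -0.184, -1.016]), 'ft_torque': array([-0.007,  0.019,  0.017]), 'grasp_force': 0.0, 'grip_width': 0.08547364966417155}
```

View pics/a_scene.png

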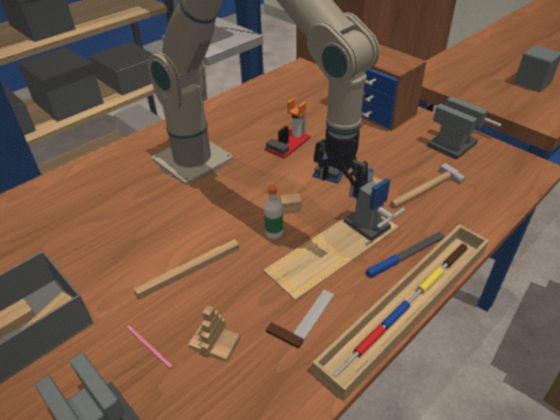

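View pics/a_side.png

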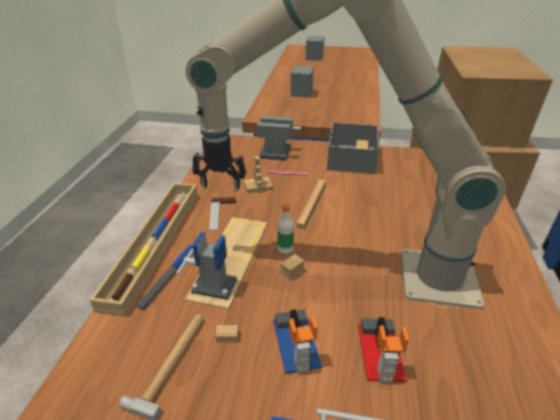

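Scene view: the red look-alike is at (288,140), the blue stand at (330,168) half behind the gripper, the board at (330,255) and the bar at (187,268). Side view: the blue stand is at (298,345), the red at (383,350), the outline at (239,237), the jaws at (212,252) and the bar at (312,203). Taken for the stand could be: side blue (298,345) and red (383,350). By the description I choose the blue one.

Run:
```python
from h import *
np.set_printoptions(precision=4,suppress=True)
s=vision.capture("scene");d=vision.capture("side");w=vision.capture("wrist")
print("handle",tri([(s,[333.6,156.9]),(d,[294.5,321.5])]), "red handle",tri([(s,[283.3,131.5]),(d,[382.1,325.2])]))
print("column z0",at_z(d,[295.5,363],0),at_z(s,[341.3,158.7],0))
print("yoke side z.132",at_z(d,[301.6,328.1],.132))
print("outline",at_z(d,[238.8,236.7],.006),at_z(s,[306.3,260.7],.006),at_z(w,[252.8,238.3],.006),tri([(s,[306.3,260.7]),(d,[238.8,236.7]),(w,[252.8,238.3])]))
print("spot",at_z(d,[234.5,246.6],.006),at_z(s,[322.6,256.9],.006),at_z(w,[253.4,186.3],.006))
print("jaws",tri([(s,[368.2,187.3]),(d,[211.7,251.9])]),at_z(s,[368.2,187.3],.146),at_z(d,[211.7,251.9],.146))
for n,c in(("scene",s),("side",d)):
  for t in ["bar","glue","offcut_a","hammer","rasp","square","tree","pencil"]:
    for r in vision.outline_of(c,t)[:2]:
        P=cloud(c,r["pixels"])
        if len(P)<10: continue
        m=np.median(P,0); print(n,t,round(r["p"],2),r["bbox"],"med",m,"lo",np.percentile(P,3,0),"hi",np.percentile(P,97,0))
        if t=="bar":
            T=P[abs(P[:,2]-.024)<.006]; mm=T.mean(0); q=np.linalg.svd(T-mm,full_matrices=False)[2][0]; a=(T-mm)@q
            print("  bar top",mm, q, a.min(),a.max(), "mid",mm+q*(np.percentile(a,.5)+np.percentile(a,99.5))/2,"yaw",np.degrees(np.arctan2(q[1],q[0])))
c=d["color"][290:390,260:420]; cv2.imwrite("pics/crop.png",np.hstack([cv2.resize(c,None,fx=4,fy=4,interpolation=3)]))
cv2.imwrite("pics/w0.png",w["color"])
np.savez("o.npz",w=w["rvec"],t=w["tvec"]); print(w["rvec"],w["tvec"],sensors.read_state()["clock"])
```

```text
handle [0.3934 0.2842 0.0567] red handle [0.1796 0.2652 0.0669]
column z0 [[0.3764 0.3604 0.    ]] [[0.3727 0.3564 0.    ]]
yoke side z.132 [[0.3656 0.3603 0.132 ]]
outline [[ 0.6298 -0.0809  0.006 ]] [[ 0.6145 -0.0729  0.006 ]] [[ 0.6276 -0.0755  0.006 ]] [ 0.625  -0.075   0.0124]
spot [[ 0.631 -0.029  0.006]] [[ 0.6366 -0.0315  0.006 ]] [[ 0.6292 -0.0184  0.006 ]]
jaws [0.6349 0.1538 0.1411] [[0.6352 0.1476 0.146 ]] [[0.6354 0.1611 0.146 ]]
scene bar 0.95 [134.6, 240.5, 241.3, 300.1] med [ 0.4152 -0.3257  0.0201] lo [ 0.3826 -0.4579 -0.002 ] hi [ 0.4437 -0.1791  0.026 ]
  bar top [ 0.4117 -0.3244  0.0224] [-0.164  -0.9864  0.0072] -0.15686543382466808 0.14048042421329487 mid [ 0.413  -0.3166  0.0223] yaw -99.44132723635754
scene glue 0.91 [262.9, 184.9, 283.5, 237.5] med [ 0.4812 -0.0682  0.0844] lo [ 0.4583 -0.0831  0.0088] hi [ 0.4948 -0.0445  0.1676]
scene offcut_a 0.71 [280.1, 190.6, 298.4, 214.6] med [0.439  0.0423 0.04  ] lo [0.4081 0.0177 0.0054] hi [0.4603 0.0721 0.0459]
scene offcut_a 0.2 [265.5, 166.9, 407.6, 304.0] med [0.6465 0.0359 0.0052] lo [ 0.5696 -0.1719 -0.0001] 
[... 1999 characters left out ...]
 square 0.88 [206.5, 197.0, 237.5, 229.7] med [ 0.7443 -0.2376  0.0097] lo [ 0.7014 -0.2901  0.0032] hi [ 0.7755 -0.1165  0.0188]
side square 0.31 [284.3, 257.5, 304.6, 278.9] med [0.4295 0.0644 0.0399] lo [0.4015 0.0296 0.0042] hi [0.4591 0.0854 0.0491]
side tree 0.98 [245.2, 151.7, 271.5, 194.7] med [ 0.6315 -0.389   0.0215] lo [ 0.5868 -0.4476  0.0022] hi [ 0.6824 -0.3595  0.1298]
side tree 0.36 [275.8, 306.7, 321.5, 374.8] med [0.3785 0.3508 0.0358] lo [0.3306 0.2398 0.0076] hi [0.4366 0.3912 0.1466]
side pencil 0.48 [268.6, 174.2, 297.9, 173.0] med [ 0.5983 -0.5158  0.007 ] lo [ 0.5131 -0.5434  0.0008] hi [ 0.6151 -0.508   0.0121]
[-2.8101 -0.0013  0.0005] [-0.6497 -0.0433  0.3812] 2.45
```

View pics/crop.png

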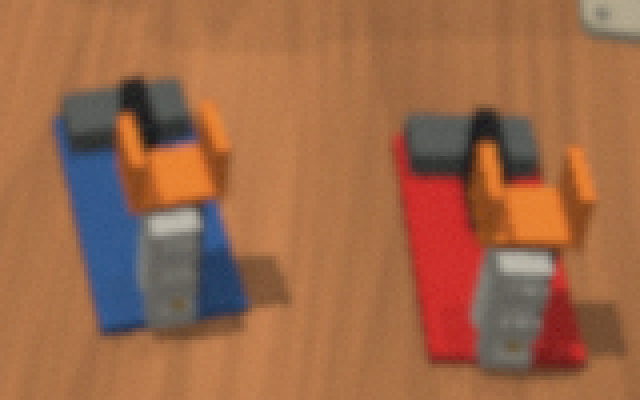

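The crop shows the blue stand on the left: orange fork at about (175,160), column at (172,265) facing the side camera, handle at (135,100). The red look-alike is on the right at (500,240). The blue one is the one I want, and its +x points roughly along world +y. I'll move the wrist camera over it.

Request:
{"name": "jog_arm", "arguments": {
  "increments": [
    [[-0.087, 0.103, 0.02, 0, 0, 0.0144, 85], [-0.087, 0.103, 0.02, 0, 0, 0.0144, 85], [-0.087, 0.103, 0.02, 0, 0, 0.0144, 85], [-0.087, 0.103, 0.02, 0, 0, 0.0144, 85], [-0.087, 0.103, 0.02, 0, 0, 0.0144, 85], [-0.087, 0.103, 0.02, 0, 0, 0.0144, 85], [-0.087, 0.103, 0.02, 0, 0, 0.0144, 85], [-0.087, 0.103, 0.02, 0, 0, 0.0144, 85], [-0.087, 0.103, 0.02, 0, 0, 0.0144, 85], [-0.087, 0.103, 0.02, 0, 0, 0.0144, 85], [0, 0, 0, 0, 0, 0, 85], [0, 0, 0, 0, 0, 0, 85]]
  ]
}}

```text
clock: 3.65
eef_pos: [0.3886, 0.3096, 0.2996]
orientation: [1.953, 2.46, 0.001]
wrist_force: [-1.0, -0.8, -0.1]
grip_width: 0.0852
grasp_force: 0.0
```

```bash
cat >> h.py <<'E'
np.set_printoptions(precision=4,suppress=True)
def fit_rect(P,z,tol,dims=None):
    T=P[abs(P[:,2]-z)<tol][:,:2].astype(np.float32)
    return cv2.minAreaRect(T),len(T)
E
python3 - <<'E'
from h import *
w=vision.capture("wrist");s=vision.capture("scene");d=vision.capture("side")
cv2.imwrite("pics/w1.png",w["color"]); print(w["fovy"],sensors.read_state()["eef_pos"])
obs={}
for n,c in(("w",w),("s",s),("d",d)):
    for t,z in [("stand",0),("handle",.062),("column",0),("yoke_grip",.132),("outline",.006),("column_spot",.006),("jaws",.146)]:
        for r in vision.landmark_of(c,t)[:2]: print(n,t,np.round(r["uv"],1),round(r["p"],2),at_z(c,r["uv"],z)[0])
# colour segmentation in the wrist view
hsv=cv2.cvtColor(w["color"],cv2.COLOR_BGR2HSV); P=cloud(w); v,u=np.nonzero(w["depth"]>0)
H=hsv[v,u]
blue=(H[:,0]>100)&(H[:,0]<130)&(H[:,1]>120); org=(H[:,0]>5)&(H[:,0]<18)&(H[:,1]>180)&(P[:,2]>.09); blk=(H[:,2]<45)&(P[:,2]>.06)&(P[:,2]<.09)
for n,m in(("blue",blue),("orange",org),("black",blk)):
    print(n,m.sum(), m.sum() and (np.percentile(P[m],[1,50,99],axis=0),cv2.minAreaRect(P[m][:,:2].astype(np.float32))))
E
```

```text
58.147280144271896 [0.39   0.3077 0.2991]
w stand [269.1 154.7] 0.86 [0.383  0.3097 0.    ]
w stand [ 86.9 128.8] 0.83 [0.1704 0.2925 0.    ]
w handle [ 66.7 159.8] 0.67 [0.1803 0.2704 0.062 ]
w handle [271.  191.4] 0.61 [0.3914 0.2847 0.062 ]
w column [87.5 75.7] 0.77 [0.1657 0.3517 0.    ]
w column [261.5 110.7] 0.6 [0.3635 0.3564 0.    ]
w yoke_grip [255.2 119.3] 0.66 [0.3618 0.3594 0.132 ]
w yoke_grip [ 7.9 79.7] 0.64 [0.1629 0.3478 0.132 ]
w column_spot [382.8 401.3] 0.71 [ 0.6321 -0.0124  0.006 ]
s stand [334.5 168.1] 0.58 [0.3912 0.2996 0.    ]
s handle [280.4 132.9] 0.81 [0.1749 0.2571 0.062 ]
s handle [331.2 157.2] 0.58 [0.3966 0.2722 0.062 ]
s column [294.2 137.2] 0.94 [0.1624 0.3378 0.    ]
s column [340.3 159. ] 0.7 [0.3714 0.3526 0.    ]
s yoke_grip [298.2 107.6] 0.63 [0.1835 0.3368 0.132 ]
s yoke_grip [342.7 124. ] 0.55 [0.3625 0.3628 0.132 ]
s outline [309.9 260.3] 0.74 [ 0.6205 -0.0649  0.006 ]
s outline [186.3 268. ] 0.2 [ 0.4035 -0.319   0.006 ]
s column_spot [323.5 255.4] 0.87 [ 0.6346 -0.0257  0.006 ]
s column_spot [186.8 275.1] 0.2 [ 0.4248 -0.3328  0.006 ]
s jaw
[... 632 characters left out ...]
 [210.7 249.6] 0.58 [0.6409 0.1524 0.146 ]
blue 4656 (array([[0.3213, 0.1837, 0.0104],
       [0.3911, 0.3031, 0.0123],
       [0.6667, 0.3899, 0.1189]]), ((0.47594600915908813, 0.24577696621418), (0.14162883162498474, 0.3995271921157837), 53.152408599853516))
orange 5947 (array([[0.1449, 0.3308, 0.1064],
       [0.3375, 0.3542, 0.1117],
       [0.3891, 0.3793, 0.1475]]), ((0.269024133682251, 0.3508484363555908), (0.24988067150115967, 0.049855366349220276), 4.22999906539917))
black 1254 (array([[0.1719, 0.2494, 0.0604],
       [0.1844, 0.2754, 0.0773],
       [0.4013, 0.306 , 0.0798]]), ((0.28740113973617554, 0.2781195342540741), (0.2320505976676941, 0.04548095539212227), 3.968625783920288))
```

View pics/w1.png

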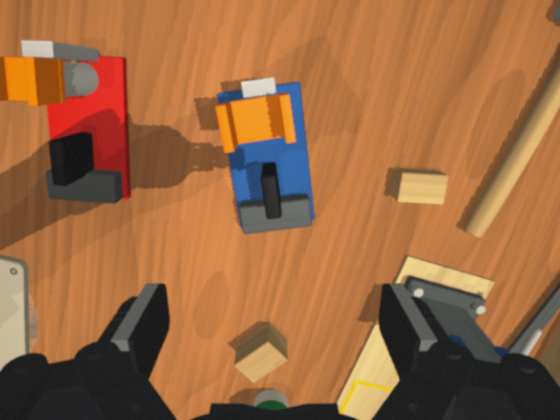

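The wrist view shows the blue stand: handle top at (270,190), fork at (256,118), teeth at (258,87). The red one is at (85,120). Next I fit the handle, plate and fork from depth.

```bash
cat > st.py <<'E'
from h import *
w=vision.capture("wrist")
hsv=cv2.cvtColor(w["color"],cv2.COLOR_BGR2HSV); P=cloud(w); v,u=np.nonzero(w["depth"]>0); H=hsv[v,u]
near=(P[:,0]>.29)&(P[:,0]<.48)&(P[:,1]>.2)&(P[:,1]<.45)
blue=(H[:,0]>100)&(H[:,0]<130)&(H[:,1]>120)&(abs(P[:,2]-.012)<.006); org=(H[:,0]>5)&(H[:,0]<18)&(H[:,1]>180)&(P[:,2]>.13); blk=(H[:,2]<60)&(P[:,2]>.072)&(P[:,2]<.09)
wt=(H[:,1]<90)&(abs(P[:,2]-.036)<.006)
for n,m in(("blue",blue),("base",blue|wt),("orange tops",org),("black top",blk)):
    m=m&near; Q=P[m]; print(n,m.sum(),np.percentile(Q,[2,50,98],axis=0).round(4).tolist(),cv2.minAreaRect(Q[:,:2].astype(np.float32)))
E
python3 st.py
```

```text
blue 4511 [[0.3264, 0.257, 0.0106], [0.3888, 0.3054, 0.0122], [0.4341, 0.3881, 0.0139]] ((0.3821939527988434, 0.30774322152137756), (0.08762376755475998, 0.15628856420516968), 20.777687072753906)
base 6273 [[0.3312, 0.2321, 0.0107], [0.3933, 0.2907, 0.0127], [0.4384, 0.3867, 0.0373]] ((0.38220909237861633, 0.3077032268047333), (0.08762376755475998, 0.1563740223646164), 20.777687072753906)
orange tops 993 [[0.3334, 0.334, 0.1328], [0.3456, 0.3568, 0.146], [0.3912, 0.3823, 0.1477]] ((0.36243367195129395, 0.3578348457813263), (0.05562490597367287, 0.03546306490898132), 22.283130645751953)
black top 675 [[0.3793, 0.2644, 0.0746], [0.3909, 0.2852, 0.0779], [0.4029, 0.3049, 0.0797]] ((0.3909546136856079, 0.2839326560497284), (0.01606520265340805, 0.04476352408528328), 20.958139419555664)
```

Request:
{"name": "jog_arm", "arguments": {
  "increments": [
    [[0.002, -0.028, 0, 0, 0, 0.029, 60], [0.002, -0.028, 0, 0, 0, 0.029, 60], [0.003, -0.027, 0, 0, 0, 0.0287, 60], [0, 0, -0.14, 0, 0, 0, 60], [0, 0, -0.14, 0, 0, 0, 60], [0, 0, -0.14, 0, 0, 0, 60], [0, 0, -0.14, 0, 0, 0, 60], [0, 0, -0.14, 0, 0, 0, 60], [0, 0, -0.06, 0, 0, 0, 60], [0, 0, -0.04, 0, 0, 0, 60], [0, 0, -0.02, 0, 0, 0, 60], [0, 0, 0, 0, 0, 0, 60], [0, 0, 0, 0, 0, 0, 60]]
  ],
  "squeeze": 70
}}

```text
clock: 6.2
eef_pos: [0.3918, 0.2846, 0.0542]
orientation: [1.785, 2.585, 0.003]
wrist_force: [-0.3, -0.6, 0.2]
grip_width: 0.0598
grasp_force: 0.0
```

Request:
{"name": "jog_arm", "arguments": {
  "increments": [
    [[0, 0, 0, 0, 0, 0, 5], [0, 0, 0, 0, 0, 0, 5], [0, 0, 0, 0, 0, 0, 5], [0, 0, 0, 0, 0, 0, 5], [0, 0, 0, 0, 0, 0, 5], [0, 0, 0, 0, 0, 0, 5], [0, 0, 0, 0, 0, 0, 5], [0, 0, 0, 0, 0, 0, 5]]
  ]
}}

```text
clock: 7.0
eef_pos: [0.3915, 0.2844, 0.054]
orientation: [1.784, 2.585, 0.002]
wrist_force: [-0.1, -0.1, 6.4]
grip_width: 0.015
grasp_force: 69.1
```

```bash
python3 -c "
from h import *
s=sensors.read_state(); print(s['eef_pos'],s['orientation'],s['grip_width'],s['grasp_force'],s['wrist_force'])"; python3 st.py
```

```text
[0.3915 0.2844 0.054 ] [1.7845 2.5851 0.002 ] 0.0150441419063351 69.13081884384155 [-0.1482 -0.1468  6.3863]
blue 12892 [[0.3457, 0.2547, 0.0111], [0.3838, 0.2943, 0.0123], [0.4336, 0.324, 0.0136]] ((0.39092567563056946, 0.2849329113960266), (0.08871188759803772, 0.06439565122127533), 21.423690795898438)
base 14161 [[0.346, 0.2499, 0.0111], [0.3836, 0.2932, 0.0124], [0.4349, 0.3237, 0.0365]] ((0.39473220705986023, 0.2751649022102356), (0.08848084509372711, 0.08572911471128464), 21.134647369384766)
orange tops 9117 [[0.3396, 0.3348, 0.1302], [0.3508, 0.3535, 0.1346], [0.3878, 0.3767, 0.1422]] ((0.3634048402309418, 0.3570103347301483), (0.04159963130950928, 0.03494218364357948), 21.7772274017334)
black top 6389 [[0.3698, 0.2651, 0.0731], [0.3901, 0.2884, 0.0781], [0.4063, 0.3054, 0.0893]] ((0.3928122818470001, 0.28774523735046387), (0.04480885714292526, 0.04369490593671799), 58.48096466064453)
```

Request:
{"name": "jog_arm", "arguments": {
  "increments": [
    [[0, 0, 0.02, 0, 0, 0, 5], [0, 0, 0.04, 0, 0, 0, 5], [0, 0, 0.06, 0, 0, 0, 5], [0, 0, 0.08, 0, 0, 0, 5], [0, 0, 0.1, 0, 0, 0, 5], [0, 0, 0.1, 0, 0, 0, 5], [0, 0, 0.1, 0, 0, 0, 5], [0, 0, 0.08, 0, 0, 0, 5], [0, 0, 0.06, 0, 0, 0, 5], [0, 0, 0.03, 0, 0, 0, 5], [0, 0, 0, 0, 0, 0, 5]]
  ]
}}

```text
clock: 8.15
eef_pos: [0.3911, 0.2841, 0.2552]
orientation: [1.785, 2.585, 0.002]
wrist_force: [0.3, -0.1, -8.6]
grip_width: 0.0147
grasp_force: 69.0
```

Run:
```python
from h import *
w=vision.capture("wrist"); o=np.load("o.npz"); img=cv2.imread("pics/w0.png")
def yel(img,lo=150):
    h=cv2.cvtColor(img,cv2.COLOR_BGR2HSV); return ((h[...,0]>22)&(h[...,0]<34)&(h[...,1]>lo)&(h[...,2]>120)).astype(np.uint8)
c=dict(w); c["rvec"]=o["w"]; c["tvec"]=o["t"]
for n,cc,im in(("w0",c,img),("scene",)+(lambda x:(x,x["color"]))(vision.capture("scene")),("side",)+(lambda x:(x,x["color"]))(vision.capture("side"))):
    m=yel(im); v,u=np.nonzero(m); Q=at_z(cc,np.c_[u,v],.006)
    k=(abs(Q[:,0]-.628)<.09)&(abs(Q[:,1]+.075)<.13); Q=Q[k][:,:2]
    print(n,k.sum(), Q.min(0),Q.max(0), cv2.minAreaRect(Q.astype(np.float32)) if len(Q)>5 else 0)
cv2.imwrite("pics/w0y.png",np.hstack([img[150:420],cv2.merge([yel(img)[150:420]*255]*3)])[:,::1])
s=sensors.read_state(); print(s['eef_pos'],s['orientation'],s['grip_width'],s['grasp_force'],s['wrist_force'],s['ft_torque'])
```

```text
w0 2282 [ 0.5648 -0.1673] [0.6866 0.0195] ((0.6256909966468811, -0.07358331978321075), (0.18024344742298126, 0.11008624732494354), 85.8387680053711)
scene 2 [ 0.669  -0.1667] [ 0.6712 -0.1645] 0
side 1 [ 0.5698 -0.1565] [ 0.5698 -0.1565] 0
[0.3902 0.2834 0.2532] [-1.7842 -2.5848  0.0043] 0.01518197483342503 68.91345977783203 [ 0.4024  0.3098 -8.2451] [-0.0664 -0.0692 -0.016 ]
```

View pics/w0.png

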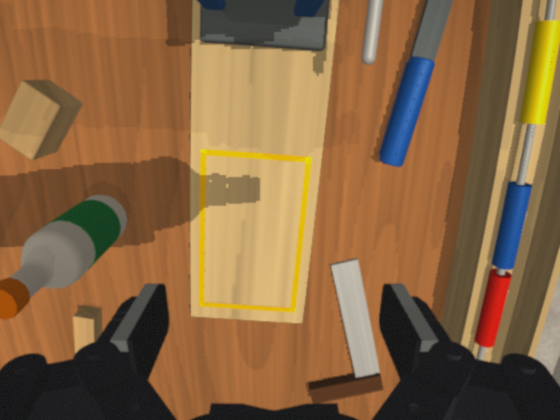

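The wrist picture from the start shows the outline with corners at about (203,152), (309,158), (295,309), (202,305). The fit gives 180 x 110 mm outside, as it should. Carrying the stand there.

Request:
{"name": "jog_arm", "arguments": {
  "increments": [
    [[0.0324, -0.0531, 0, 0, 0, -0.0115, 5], [0.0647, -0.1063, 0, 0, 0, -0.023, 5], [0.0647, -0.1063, 0, 0, 0, -0.023, 5], [0.0647, -0.1063, 0, 0, 0, -0.023, 5], [0.0647, -0.1063, 0, 0, 0, -0.023, 5], [0.0647, -0.1063, 0, 0, 0, -0.023, 5], [0.0647, -0.1063, 0, 0, 0, -0.023, 5], [0.0647, -0.1063, 0, 0, 0, -0.023, 5], [0.0647, -0.1063, 0, 0, 0, -0.023, 5], [0.0647, -0.1063, 0, 0, 0, -0.023, 5], [0.0647, -0.1063, 0, 0, 0, -0.023, 5], [0.0647, -0.1063, 0, 0, 0, -0.023, 5], [0.0324, -0.0531, 0, 0, 0, -0.0122, 5], [0, 0, 0, 0, 0, 0, 5], [0, 0, -0.05, 0, 0, 0, 5], [0, 0, -0.11, 0, 0, 0, 5], [0, 0, -0.13, 0, 0, 0, 5], [0, 0, -0.13, 0, 0, 0, 5], [0, 0, -0.08, 0, 0, 0, 5], [0, 0, 0, 0, 0, 0, 5]]
  ]
}}

```text
clock: 10.3
eef_pos: [0.6194, -0.0968, 0.0988]
orientation: [-2.292, -2.135, 0.011]
wrist_force: [-1.2, 0.0, -8.2]
grip_width: 0.0152
grasp_force: 69.8
```

```bash
cat > place.py <<'E'
from h import *
s=sensors.read_state(); print(s['eef_pos'],s['orientation'],s['wrist_force'])
R=np.array([.6257,-.0736]); X=np.array([.0726,.9974]); Y=np.array([-.9974,.0726])
for n in("wrist","scene","side"):
    c=vision.capture(n); cv2.imwrite(f"pics/{s['clock']:.1f}_{n}.png",c["color"])
    h=cv2.cvtColor(c["color"],cv2.COLOR_BGR2HSV); v,u=np.nonzero(c["depth"]>0); H=h[v,u]; P=cloud(c)
    L=np.c_[(P[:,:2]-R)@X,(P[:,:2]-R)@Y,P[:,2]]
    k=(abs(L[:,0])<.13)&(abs(L[:,1])<.08)
    b=k&(H[:,0]>100)&(H[:,0]<130)&(H[:,1]>120)&(L[:,2]<.08); o=k&(H[:,0]>5)&(H[:,0]<18)&(H[:,1]>180)&(L[:,2]>.1)
    for t,m in(("blue",b),("orange",o)):
        if m.sum()>20: print(n,t,m.sum(),np.percentile(L[m],[1,50,99],axis=0).round(4).tolist(),cv2.minAreaRect(L[m][:,:2].astype(np.float32)))
E
python3 place.py
```

```text
[ 0.6194 -0.0968  0.0988] [-2.2917 -2.1345  0.0113] [-1.2343  0.0038 -8.1941]
wrist blue 12960 [[-0.0458, -0.0376, 0.0554], [-0.0123, 0.0038, 0.057], [0.0085, 0.0487, 0.0588]] ((-0.023320917040109634, 0.005638062953948975), (0.06581739336252213, 0.08805515617132187), 0.32824745774269104)
wrist orange 30307 [[0.0375, -0.0166, 0.1537], [0.054, -0.0103, 0.1675], [0.0721, 0.0249, 0.1865]] ((0.05494208633899689, 0.004169546067714691), (0.03644883632659912, 0.04178479686379433), 1.6439034938812256)
scene blue 597 [[-0.0827, -0.0426, 0.0529], [0.0071, -0.0232, 0.0573], [0.0702, 0.0362, 0.0639]] ((-0.005734890699386597, 0.0009735710918903351), (0.1563550978899002, 0.0876527726650238), 1.2015475034713745)
scene orange 282 [[0.033, -0.0276, 0.1511], [0.0493, -0.007, 0.1663], [0.068, 0.028, 0.1935]] ((0.04979093372821808, 0.00048799626529216766), (0.05791459605097771, 0.03603510931134224), 86.86991119384766)
side blue 262 [[-0.0449, -0.0339, 0.0578], [0.0119, 0.0278, 0.0631], [0.0778, 0.0437, 0.0677]] ((0.01359160989522934, 0.003300100564956665), (0.08253950625658035, 0.13139332830905914), 89.5743637084961)
side orange 246 [[-0.0164, -0.0269, 0.1415], [0.0587, 0.0002, 0.1659], [0.0734, 0.0292, 0.1984]] ((0.02564184181392193, -0.003407444804906845), (0.10872279107570648, 0.058178145438432693), 10.504504203796387)
```

Request:
{"name": "jog_arm", "arguments": {
  "increments": [
    [[0.0157, -0.003, 0, 0, 0, 0, 5], [0, 0, -0.04, 0, 0, 0, 5], [0, 0, -0.04, 0, 0, 0, 5], [0, 0, -0.025, 0, 0, 0, 5], [0, 0, -0.01, 0, 0, 0, 5], [0, 0, 0, 0, 0, 0, 5]]
  ]
}}

```text
clock: 11.05
eef_pos: [0.6281, -0.0993, 0.0688]
orientation: [-2.299, -2.139, 0.002]
wrist_force: [-0.0, 0.8, -7.6]
grip_width: 0.0148
grasp_force: 69.8
```

```bash
python3 place.py
```

```text
[ 0.6281 -0.0993  0.0688] [-2.2993 -2.1387  0.0017] [-0.0355  0.784  -7.6187]
wrist blue 13039 [[-0.0479, -0.047, 0.0256], [-0.0142, -0.0056, 0.027], [0.0065, 0.0394, 0.0301]] ((-0.02551553025841713, -0.0037874579429626465), (0.06560111790895462, 0.08865781128406525), 0.7499597072601318)
wrist orange 30807 [[0.0358, -0.0246, 0.1238], [0.0525, -0.0184, 0.1371], [0.0702, 0.0166, 0.1564]] ((0.05303915590047836, -0.004097837954759598), (0.03597042337059975, 0.04188336804509163), 1.389581322669983)
scene blue 600 [[-0.0846, -0.0502, 0.0209], [0.0047, -0.0309, 0.0254], [0.0684, 0.0277, 0.0492]] ((-0.007203482091426849, -0.0069638825953006744), (0.15643815696239471, 0.08733965456485748), 0.8374655842781067)
scene orange 270 [[0.0314, -0.0344, 0.1192], [0.049, -0.0111, 0.1362], [0.0663, 0.0213, 0.1611]] ((0.028969794511795044, -0.006821800023317337), (0.08035201579332352, 0.05676468461751938), 2.6695690155029297)
side blue 261 [[-0.0497, -0.0003, 0.025], [0.0124, 0.0219, 0.0292], [0.0775, 0.0389, 0.0346]] ((0.013575728982686996, 0.018517574295401573), (0.13167501986026764, 0.041247546672821045), 2.4670255184173584)
side orange 224 [[-0.0177, -0.0308, 0.1117], [0.0589, -0.0034, 0.1321], [0.0724, 0.0237, 0.165]] ((0.024835633113980293, -0.009290937334299088), (0.10776148736476898, 0.05746552348136902), 11.904975891113281)
```

Request:
{"name": "jog_arm", "arguments": {
  "increments": [
    [[-0.013, 0.006, 0, 0, 0, 0, 5], [0, 0, 0, 0, 0, 0, 5], [0, 0, 0, 0, 0, 0, 5], [0, 0, 0, 0, 0, 0, 5], [0, 0, -0.01, 0, 0, 0, 5], [0, 0, 0, 0, 0, 0, 5]]
  ]
}}

```text
clock: 11.8
eef_pos: [0.6246, -0.0976, 0.0664]
orientation: [-2.3, -2.139, 0.001]
wrist_force: [0.3, 1.1, -7.7]
grip_width: 0.0153
grasp_force: 69.8
```

```bash
python3 place.py | head -4
```

```text
[ 0.6246 -0.0976  0.0664] [-2.2999 -2.1393  0.0006] [ 0.2556  1.1121 -7.7349]
wrist blue 13025 [[-0.0463, -0.0433, 0.0231], [-0.0128, -0.002, 0.0245], [0.008, 0.043, 0.0277]] ((-0.023604538291692734, -0.00018408522009849548), (0.06485540419816971, 0.08814923465251923), 0.3887324333190918)
wrist orange 30790 [[0.0373, -0.021, 0.1213], [0.0536, -0.0147, 0.1345], [0.0717, 0.0203, 0.1539]] ((0.054594822227954865, -0.00037206895649433136), (0.036013707518577576, 0.04170882701873779), 1.313234806060791)
scene blue 595 [[-0.0827, -0.0458, 0.0178], [0.0066, -0.0257, 0.0225], [0.0713, 0.0341, 0.0371]] ((-0.005546607077121735, -0.002295292913913727), (0.08787853270769119, 0.15797321498394012), 89.8748550415039)
```

Request:
{"name": "jog_arm", "arguments": {
  "increments": [
    [[0, 0, -0.008, 0, 0, 0, 5], [0, 0, -0.006, 0, 0, 0, 5], [0, 0, -0.004, 0, 0, 0, 5], [0, 0, -0.003, 0, 0, 0, 5], [0, 0, -0.001, 0, 0, 0, 5], [0, 0, 0, 0, 0, 0, 5]]
  ]
}}

```text
clock: 12.55
eef_pos: [0.6249, -0.0976, 0.0602]
orientation: [-2.3, -2.14, -0.0]
wrist_force: [0.1, -0.2, -7.8]
grip_width: 0.0151
grasp_force: 70.1
```

```bash
python3 place.py | head -4
```

```text
[ 0.6249 -0.0976  0.0602] [-2.3002 -2.1397 -0.0001] [ 0.0695 -0.1785 -7.8363]
wrist blue 13023 [[-0.0463, -0.0437, 0.017], [-0.0127, -0.0023, 0.0184], [0.008, 0.0427, 0.0215]] ((-0.023550812155008316, -0.0005493089556694031), (0.06443297863006592, 0.08880921453237534), 0.9327391386032104)
wrist orange 30822 [[0.0373, -0.0212, 0.1152], [0.0536, -0.0148, 0.1284], [0.0717, 0.0201, 0.1477]] ((0.05453949049115181, -0.0004866551607847214), (0.036118034273386, 0.04179244115948677), 1.4281411170959473)
scene blue 569 [[-0.0827, -0.0455, 0.0117], [0.0066, -0.0257, 0.0162], [0.0702, 0.0346, 0.0376]] ((-0.005009941756725311, -0.0022346042096614838), (0.08776590973138809, 0.1587599366903305), 89.82366180419922)
```

Request:
{"name": "jog_arm", "arguments": {
  "increments": [
    [[0, 0, -0.003, 0, 0, 0, 5], [0, 0, 0, 0, 0, 0, 5], [0, 0, 0, 0, 0, 0, 60], [0, 0, 0, 0, 0, 0, 60], [0, 0, 0, 0, 0, 0, 60], [0, 0, 0, 0, 0, 0, 60], [0, 0, 0.04, 0, 0, 0, 60], [0, 0, 0.12, 0, 0, 0, 80], [0, 0, 0.14, 0, 0, 0, 80], [0, 0, 0.14, 0, 0, 0, 80], [0, 0, 0.1, 0, 0, 0, 80], [0, 0, 0.06, 0, 0, 0, 80], [0, 0, 0, 0, 0, 0, 80], [0, 0, 0, 0, 0, 0, 80]]
  ]
}}

```text
clock: 14.1
eef_pos: [0.6247, -0.0976, 0.2398]
orientation: [2.3, 2.139, 0.001]
wrist_force: [0.5, 0.4, -0.7]
grip_width: 0.0799
grasp_force: 0.0
```

```bash
sed -i 's/L\[:,2\]>.1)/L[:,2]>.13)/' place.py; python3 place.py | head -3
```

```text
[ 0.6247 -0.0976  0.2398] [2.3    2.1395 0.0007] [ 0.4954  0.4477 -0.6906]
wrist blue 5952 [[-0.0451, -0.0432, 0.0165], [-0.0044, -0.0017, 0.0183], [0.0263, 0.0425, 0.0204]] ((-0.02398347668349743, -6.38328492641449e-05), (0.08736869692802429, 0.10289105772972107), 89.82508087158203)
wrist orange 1984 [[0.0378, -0.0276, 0.1306], [0.0551, 0.0194, 0.1521], [0.0723, 0.0271, 0.1538]] ((0.054992012679576874, -0.0002472046762704849), (0.03473570570349693, 0.055314622819423676), 1.3244062662124634)
```

Request:
{"name": "jog_arm", "arguments": {
  "increments": [
    [[0.0043, 0.0657, 0, 0, 0, 0, 80], [0.0043, 0.0657, 0, 0, 0, 0, 80], [0.0043, 0.0657, 0, 0, 0, 0, 80], [0.0044, 0.0656, 0, 0, 0, 0, 80], [0, 0, 0, 0, 0, 0, 80], [0, 0, -0.08, 0, 0, 0, 80], [0, 0, -0.1, 0, 0, 0, 80], [0, 0, -0.1, 0, 0, 0, 80], [0, 0, -0.06, 0, 0, 0, 80], [0, 0, -0.0333, 0, 0, 0, 80], [0, 0, 0, 0, 0, 0, 80], [0, 0, 0, 0, 0, 0, 80], [0, 0, 0, 0, 0, 0, 80]]
  ],
  "squeeze": 40
}}

```text
clock: 15.55
eef_pos: [0.631, -0.0191, 0.1285]
orientation: [2.299, 2.138, 0.002]
wrist_force: [-0.0, 1.4, 0.0]
grip_width: 0.0798
grasp_force: 0.0
```

Request:
{"name": "jog_arm", "arguments": {
  "increments": [
    [[0, 0, 0, 0, 0, 0, 45], [0, 0, 0, 0, 0, 0, 45], [0, 0, 0, 0, 0, 0, 45], [0, 0, 0, 0, 0, 0, 45], [0, 0, 0, 0, 0, 0, 45]]
  ]
}}

```text
clock: 16.05
eef_pos: [0.6307, -0.0188, 0.1285]
orientation: [2.299, 2.139, 0.002]
wrist_force: [-1.0, 0.6, 6.0]
grip_width: 0.0556
grasp_force: 42.1
```

```bash
python3 place.py | head -4
```

```text
[ 0.6307 -0.0188  0.1285] [2.2994 2.139  0.002 ] [-0.9696  0.5627  6.004 ]
wrist blue 5014 [[-0.0451, -0.0439, 0.0148], [0.0559, 0.0172, 0.0182], [0.0797, 0.0426, 0.0442]] ((0.016794372349977493, -0.0006605945527553558), (0.12651968002319336, 0.08820958435535431), 0.12334909290075302)
wrist orange 6161 [[0.0381, -0.0284, 0.1307], [0.0604, 0.0188, 0.1517], [0.0734, 0.0269, 0.1533]] ((0.055130116641521454, -0.0007463973015546799), (0.03668234124779701, 0.056369930505752563), 1.1295801401138306)
scene blue 631 [[-0.0822, -0.0458, 0.0113], [0.0112, -0.0234, 0.0162], [0.0698, 0.0376, 0.0512]] ((-0.003990739583969116, -0.003908980637788773), (0.15854455530643463, 0.08664796501398087), 0.4890967607498169)
```

Request:
{"name": "jog_arm", "arguments": {
  "increments": [
    [[0, 0, 0, 0, 0, 0.04, 45], [0, 0, 0, 0, 0, 0.06, 45], [0, 0, 0, 0, 0, 0.06, 45], [0, 0, 0, 0, 0, 0.06, 45], [0, 0, 0, 0, 0, 0.06, 45], [0, 0, 0, 0, 0, 0.06, 45], [0, 0, 0, 0, 0, 0.06, 45], [0, 0, 0, 0, 0, 0.06, 45], [0, 0, 0, 0, 0, 0.05, 45], [0, 0, 0, 0, 0, 0, 45], [0, 0, 0, 0, 0, 0, 45], [0, 0, 0, 0, 0, 0, 45]]
  ]
}}

```text
clock: 17.4
eef_pos: [0.6307, -0.0188, 0.1284]
orientation: [1.283, 2.866, 0.001]
wrist_force: [-0.4, 0.9, 6.3]
grip_width: 0.0555
grasp_force: 42.3
```

```bash
python3 place.py
```

```text
[ 0.6307 -0.0188  0.1284] [1.283  2.8659 0.0011] [-0.4238  0.9143  6.2747]
wrist blue 8487 [[-0.0659, 0.005, 0.0165], [0.0177, 0.0281, 0.0182], [0.0789, 0.0438, 0.0198]] ((0.0010425299406051636, 0.00021919235587120056), (0.15787139534950256, 0.08782578259706497), 0.410677045583725)
wrist orange 6193 [[0.0259, -0.0291, 0.1307], [0.0517, 0.0017, 0.1516], [0.0864, 0.0305, 0.1533]] ((0.054759666323661804, -0.0003593452274799347), (0.036943282932043076, 0.05642750859260559), 47.282127380371094)
scene blue 635 [[-0.0827, -0.0462, 0.0116], [0.0115, -0.0232, 0.0164], [0.0693, 0.0376, 0.0539]] ((-0.005626603960990906, -0.0032429806888103485), (0.08813287317752838, 0.15625043213367462), 89.96341705322266)
scene orange 48 [[0.0198, -0.0318, 0.1307], [0.0563, -0.0115, 0.1486], [0.0786, 0.0239, 0.153]] ((0.048647768795490265, -0.003210756927728653), (0.035242363810539246, 0.05102730914950371), 46.25021743774414)
side blue 258 [[-0.0476, 0.0025, 0.0152], [0.0085, 0.0262, 0.0199], [0.0787, 0.0423, 0.0253]] ((0.007926151156425476, 0.020678110420703888), (0.044497933238744736, 0.14754272997379303), 89.09210205078125)
side orange 56 [[0.0295, -0.0069, 0.1302], [0.0458, 0.0147, 0.1454], [0.0867, 0.027, 0.156]] ((0.0598946139216423, 0.012386156246066093), (0.024118896573781967, 0.06179950386285782), 73.5394287109375)
```

Request:
{"name": "jog_arm", "arguments": {
  "increments": [
    [[0, 0, 0.015, 0, 0, 0, 45], [0, 0, 0.02, 0, 0, 0, 45], [0, 0, 0.025, 0, 0, 0, 45], [0, 0, 0.025, 0, 0, 0, 45], [0, 0, 0.015, 0, 0, 0, 45], [0, 0, 0.01, 0, 0, 0, 45], [0, 0, 0, 0, 0, 0, 45], [0, 0, 0, 0, 0, 0, 45], [0, 0, 0, 0, 0, 0, 45]]
  ]
}}

```text
clock: 18.45
eef_pos: [0.6302, -0.0187, 0.1602]
orientation: [1.284, 2.867, 0.0]
wrist_force: [1.1, 0.6, -1.2]
grip_width: 0.0555
grasp_force: 42.5
```

```bash
python3 place.py|head -4
```

```text
[ 0.6302 -0.0187  0.1602] [1.2838 2.8672 0.0004] [ 1.1225  0.6283 -1.2439]
wrist blue 7449 [[-0.0646, -0.0013, 0.0166], [0.0155, 0.0268, 0.0182], [0.0786, 0.0437, 0.0199]] ((0.0010447949171066284, 0.00023036077618598938), (0.15753798186779022, 0.08780119568109512), 0.13378475606441498)
wrist orange 14461 [[0.0275, -0.0268, 0.1432], [0.056, 0.0017, 0.1502], [0.0862, 0.0308, 0.1848]] ((0.05491239205002785, 0.0002911277115345001), (0.03738265484571457, 0.05688488855957985), 47.433494567871094)
scene blue 639 [[-0.0826, -0.0453, 0.011], [0.0113, -0.0223, 0.0161], [0.0708, 0.0372, 0.0554]] ((-0.00583156943321228, -0.003717578947544098), (0.1574586033821106, 0.08714814484119415), 0.009982693940401077)
```

Request:
{"name": "jog_arm", "arguments": {
  "increments": [
    [[0, 0, 0.0033, 0, 0, 0, 45], [0, 0, 0, 0, 0, 0, 45], [0, 0, 0, 0, 0, -0.03, 45], [0, 0, 0, 0, 0, -0.05, 45], [0, 0, 0, 0, 0, -0.06, 45], [0, 0, 0, 0, 0, -0.06, 45], [0, 0, 0, 0, 0, -0.06, 45], [0, 0, 0, 0, 0, -0.06, 45], [0, 0, 0, 0, 0, -0.06, 45], [0, 0, 0, 0, 0, -0.06, 45], [0, 0, 0, 0, 0, -0.05, 45], [0, 0, 0, 0, 0, -0.03, 45], [0, 0, 0, 0, 0, 0, 45], [0, 0, 0, 0, 0, 0, 45], [0, 0, 0, 0, 0, 0, 45]]
  ]
}}

```text
clock: 20.1
eef_pos: [0.6299, -0.0188, 0.1613]
orientation: [-2.316, -2.122, 0.0]
wrist_force: [0.9, 0.7, -0.3]
grip_width: 0.0553
grasp_force: 42.5
```

```bash
python3 place.py|head -5;  python3 -c "
from h import *
s=sensors.read_state(); print(s['ft_torque'])"
```

```text
[ 0.6299 -0.0188  0.1613] [-2.316  -2.1221  0.0001] [ 0.9211  0.7443 -0.2706]
wrist blue 4111 [[0.0215, -0.0433, 0.0153], [0.0551, 0.0191, 0.0182], [0.0796, 0.0434, 0.0201]] ((0.05014931038022041, 0.00016625970602035522), (0.059885770082473755, 0.08786354213953018), 0.13889658451080322)
wrist orange 14392 [[0.0377, -0.0272, 0.144], [0.0596, 0.0005, 0.1507], [0.073, 0.0273, 0.1859]] ((0.05491509288549423, -1.0535120964050293e-05), (0.03723319247364998, 0.056513894349336624), 0.4665849208831787)
scene blue 635 [[-0.082, -0.0456, 0.0117], [0.0114, -0.0225, 0.0163], [0.071, 0.0373, 0.0398]] ((-0.004972115159034729, -0.0034992732107639313), (0.1559719294309616, 0.08760663866996765), 1.0933325290679932)
scene orange 211 [[0.0328, -0.0292, 0.1434], [0.0443, 0.017, 0.1531], [0.0667, 0.0256, 0.1852]] ((0.050998419523239136, -0.0013055037707090378), (0.056723833084106445, 0.03727029263973236), 88.82881927490234)
[ 0.1242 -0.2331  0.0265]
```

Request:
{"name": "jog_arm", "arguments": {
  "increments": [
    [[0, 0, 0, 0, 0, 0, 80], [0, 0, 0, 0, 0, 0, 80], [0, 0, 0, 0, 0, 0, 80], [0, 0, 0, 0, 0, 0, 80], [0, 0, 0.05, 0, 0, 0, 80], [0, 0, 0.1, 0, 0, 0, 80], [0, 0, 0.13, 0, 0, 0, 80], [0, 0, 0.1, 0, 0, 0, 80], [0, 0, 0, 0, 0, 0, 80], [0, 0, 0, 0, 0, 0, 80]]
  ]
}}

```text
clock: 21.25
eef_pos: [0.6301, -0.0189, 0.2759]
orientation: [2.316, 2.121, 0.001]
wrist_force: [-0.9, -0.1, -0.6]
grip_width: 0.08
grasp_force: 0.0
```

```bash
sed -i 's/<.13)&(abs(L\[:,1/<.13)\&(abs(L[:,1/' place.py; python3 place.py|head -3
cat > vice.py <<'E'
from h import *
R=np.array([.6257,-.0736]); X=np.array([.0726,.9974]); Y=np.array([-.9974,.0726])
w=vision.capture("wrist"); P=cloud(w); L=np.c_[(P[:,:2]-R)@X,(P[:,:2]-R)@Y,P[:,2]]
k=(L[:,0]>.14)&(L[:,0]<.3)&(abs(L[:,1])<.07)
T=L[k&(L[:,2]>.17)&(L[:,2]<.19)]; F=L[k&(L[:,2]>.135)&(L[:,2]<.155)&(abs(L[:,1])<.018)]
for n,q in(("jawtops",T),("jawtop+",T[T[:,1]>0]),("jawtop-",T[T[:,1]<0]),("floor",F)):
    if len(q)>5: print(n,len(q),np.percentile(q,[1,50,99],axis=0).round(4).tolist())
if len(F)>5: print("floor fit z by x",np.polyfit(F[:,0],F[:,2],1))
print(sensors.read_state()["eef_pos"])
E
python3 vice.py
```

```text
[ 0.6301 -0.0189  0.2759] [2.3164 2.1211 0.0014] [-0.8703 -0.0709 -0.6164]
wrist blue 2744 [[-0.0476, -0.0424, 0.0164], [0.047, 0.0118, 0.0182], [0.079, 0.0431, 0.0536]] ((0.006045043468475342, 0.0005940832197666168), (0.14805550873279572, 0.08724638819694519), 0.19002583622932434)
wrist orange 4346 [[0.0382, -0.0267, 0.1432], [0.0578, 0.0004, 0.1469], [0.0729, 0.0272, 0.1833]] ((0.05503644794225693, 0.0003362782299518585), (0.0360453799366951, 0.0553094781935215), 0.3063473701477051)
[ 0.6292 -0.0188  0.2739]
```

The fork now sits 30 mm higher, in the middle notch, and the stand hasn't moved. On to the bar.

Request:
{"name": "jog_arm", "arguments": {
  "increments": [
    [[-0.03, -0.04, 0, 0, 0, -0.005, 60], [-0.08, -0.108, 0, 0, 0, -0.005, 60], [-0.08, -0.108, 0, 0, 0, -0.005, 60], [-0.08, -0.108, 0, 0, 0, -0.005, 60], [-0.08, -0.108, 0, 0, 0, -0.005, 60], [-0.08, -0.108, 0, 0, 0, -0.005, 60], [-0.08, -0.108, 0, 0, 0, -0.005, 60], [-0.08, -0.108, 0, 0, 0, -0.005, 60], [-0.08, -0.108, 0, 0, 0, -0.005, 60], [-0.04, -0.06, 0, 0, 0, -0.004, 60], [-0.017, -0.02, 0, 0, 0, 0, 60], [0, 0, 0, 0, 0, 0, 60], [0, 0, 0, 0, 0, 0, 60], [0, 0, 0, 0, 0, 0, 60]]
  ]
}}

```text
clock: 22.85
eef_pos: [0.413, -0.3124, 0.2751]
orientation: [-2.394, -2.034, -0.001]
wrist_force: [0.4, -0.0, -0.4]
grip_width: 0.0601
grasp_force: 0.0
```

```bash
cat > bar.py <<'E'
from h import *
s=sensors.read_state(); print(s['eef_pos'],s['orientation'])
w=vision.capture("wrist"); cv2.imwrite(f"pics/bar_{s['clock']:.1f}.png",w["color"])
for r in vision.outline_of(w,"bar")[:2]:
    P=cloud(w,r["pixels"]); T=P[abs(P[:,2]-.024)<.004]
    print(r["p"],r["bbox"],len(T),np.median(P,0),cv2.minAreaRect(T[:,:2].astype(np.float32)))
for r in vision.landmark_of(w,"bar_center")[:2]: print(r["p"],at_z(w,r["uv"],.012))
P=cloud(w);T=P[(abs(P[:,2]-.024)<.005)&(abs(P[:,0]-.412)<.07)&(abs(P[:,1]+.315)<.17)]
print(len(T),cv2.minAreaRect(T[:,:2].astype(np.float32)),np.median(T[:,2]))
E
python3 bar.py
python3 - <<'E'
from h import *
for n in("scene","side"):
    c=vision.capture(n)
    for r in vision.landmark_of(c,"jaws")[:1]: print(n,r["p"],at_z(c,r["uv"],.146))
    P=cloud(c);R=np.array([.6257,-.0736]); X=np.array([.0726,.9974]); Y=np.array([-.9974,.0726])
    L=np.c_[(P[:,:2]-R)@X,(P[:,:2]-R)@Y,P[:,2]]
    k=(L[:,0]>.14)&(L[:,0]<.32)&(abs(L[:,1])<.07)
    T=L[k&(abs(L[:,2]-.181)<.005)]; F=L[k&(abs(L[:,2]-.146)<.006)&(abs(L[:,1])<.02)]
    for a,q in(("top+",T[T[:,1]>0]),("top-",T[T[:,1]<0]),("floor",F)):
        if len(q)>5: print(a,len(q),np.percentile(q,[2,50,98],axis=0).round(4).tolist())
E
```

```text
[ 0.413  -0.3124  0.2751] [-2.3935 -2.0339 -0.0012]
0.78 [258.1, 7.1, 285.5, 294.7] 6585 [ 0.4146 -0.2881  0.0243] ((0.41077694296836853, -0.31315064430236816), (0.3010103106498718, 0.02420913428068161), 80.58305358886719)
0.72 [[ 0.4094 -0.314   0.012 ]]
0.54 [[ 0.411  -0.3128  0.012 ]]
6590 ((0.41077694296836853, -0.31315064430236816), (0.3010103106498718, 0.02420913428068161), 80.58305358886719) 0.024291182142271578
scene 0.6 [[0.6341 0.1526 0.146 ]]
top+ 81 [[0.1953, 0.0205, 0.1764], [0.2236, 0.0271, 0.179], [0.2547, 0.0362, 0.1816]]
top- 80 [[0.197, -0.0375, 0.1763], [0.225, -0.0294, 0.1787], [0.2544, -0.0226, 0.1814]]
floor 107 [[0.2009, -0.014, 0.1407], [0.2175, 0.0087, 0.1436], [0.249, 0.0192, 0.1476]]
side 0.82 [[0.6447 0.1535 0.146 ]]
top+ 99 [[0.2018, 0.0216, 0.1767], [0.2331, 0.0296, 0.1821], [0.259, 0.0362, 0.185]]
top- 100 [[0.2009, -0.0359, 0.1763], [0.2328, -0.0273, 0.1818], [0.26, -0.0213, 0.1853]]
floor 154 [[0.2063, -0.0191, 0.141], [0.2383, -0.0051, 0.1472], [0.255, 0.0175, 0.1503]]
```

Request:
{"name": "jog_arm", "arguments": {
  "increments": [
    [[-0.0073, -0.0027, -0.05, 0, 0, -0.0016, 50], [0, 0, -0.13, 0, 0, 0, 50], [0, 0, -0.15, 0, 0, 0, 50], [0, 0, -0.15, 0, 0, 0, 50], [0, 0, -0.15, 0, 0, 0, 50], [0, 0, -0.13, 0, 0, 0, 50], [0, 0, -0.07, 0, 0, 0, 50], [0, 0, -0.03, 0, 0, 0, 50], [0, 0, -0.017, 0, 0, 0, 50], [0, 0, 0, 0, 0, 0, 50], [0, 0, 0, 0, 0, 0, 50], [0, 0, 0, 0, 0, 0, 50]]
  ],
  "squeeze": 50
}}

```text
clock: 24.4
eef_pos: [0.4105, -0.3154, 0.0134]
orientation: [2.398, 2.027, 0.001]
wrist_force: [-1.0, -0.1, -0.7]
grip_width: 0.0499
grasp_force: 0.0
```

Request:
{"name": "jog_arm", "arguments": {
  "increments": [
    [[0, 0, 0, 0, 0, 0, 12], [0, 0, 0, 0, 0, 0, 12], [0, 0, 0, 0, 0, 0, 12], [0, 0, 0, 0, 0, 0, 12], [0, 0, 0, 0, 0, 0, 12]]
  ]
}}

```text
clock: 24.9
eef_pos: [0.4103, -0.3151, 0.013]
orientation: [2.398, 2.027, 0.001]
wrist_force: [1.1, 0.9, 5.6]
grip_width: 0.023
grasp_force: 50.7
```

Request:
{"name": "jog_arm", "arguments": {
  "increments": [
    [[0, 0, 0.03, 0, 0, 0, 12], [0, 0, 0.08, 0, 0, 0, 12], [0, 0, 0.13, 0, 0, 0, 12], [0, 0, 0.15, 0, 0, 0, 12], [0, 0, 0.15, 0, 0, 0, 12], [0, 0, 0.14, 0, 0, 0, 12], [0, 0, 0.1, 0, 0, 0, 12], [0, 0, 0.043, 0, 0, 0, 12], [0, 0, 0, 0, 0, 0, 12]]
  ]
}}

```text
clock: 25.8
eef_pos: [0.4105, -0.3154, 0.2616]
orientation: [2.396, 2.025, 0.002]
wrist_force: [-0.4, -0.6, -2.0]
grip_width: 0.0227
grasp_force: 49.7
```

Request:
{"name": "jog_arm", "arguments": {
  "increments": [
    [[0.0213, 0.04, 0, 0, 0, 0.002, 12], [0.0627, 0.1067, 0, 0, 0, 0.005, 12], [0.0627, 0.1067, 0, 0, 0, 0.005, 12], [0.0627, 0.1067, 0, 0, 0, 0.005, 12], [0.0627, 0.1067, 0, 0, 0, 0.005, 12], [0.0627, 0.1067, 0, 0, 0, 0.005, 12], [0.0627, 0.1067, 0, 0, 0, 0.005, 12], [0.0627, 0.1067, 0, 0, 0, 0.005, 12], [0.0627, 0.1067, 0, 0, 0, 0.005, 12], [0.0627, 0.1067, 0, 0, 0, 0.005, 12], [0.0627, 0.1067, 0, 0, 0, 0.005, 12], [0.0627, 0.1067, 0, 0, 0, 0.005, 12], [0.0417, 0.0663, 0, 0, 0, 0.003, 12], [0, 0, 0, 0, 0, 0, 12], [0, 0, 0, 0, 0, 0, 12], [0, 0, 0, 0, 0, 0, 12], [0, 0, 0, 0, 0, 0, 12]]
  ]
}}

```text
clock: 27.5
eef_pos: [0.6349, 0.0679, 0.2587]
orientation: [-2.303, -2.136, 0.002]
wrist_force: [-0.0, -0.2, -1.6]
grip_width: 0.0227
grasp_force: 49.6
```

```bash
cat > fit.py <<'E'
from h import *
s=sensors.read_state(); print(s['eef_pos'],s['orientation'],s['wrist_force'])
R=np.array([.6257,-.0736]); X=np.array([.0726,.9974]); Y=np.array([-.9974,.0726])
print("tcp board",(s['eef_pos'][:2]-R)@X,(s['eef_pos'][:2]-R)@Y)
zt=s['eef_pos'][2]+.011
for n in("wrist","scene","side"):
    c=vision.capture(n); cv2.imwrite(f"pics/f{s['clock']:.1f}_{n}.png",c["color"])
    for r in vision.outline_of(c,"bar")[:1]:
        P=cloud(c,r["pixels"]); L=np.c_[(P[:,:2]-R)@X,(P[:,:2]-R)@Y,P[:,2]]
        T=L[abs(L[:,2]-zt)<.008]
        if len(T)>20: print(n,"bar top",round(r["p"],2),len(T),np.percentile(T,[1,50,99],axis=0).round(4).tolist(),cv2.minAreaRect(T[:,:2].astype(np.float32)),"slope",np.polyfit(T[:,0],T[:,2],1))
    h=cv2.cvtColor(c["color"],cv2.COLOR_BGR2HSV); v,u=np.nonzero(c["depth"]>0); H=h[v,u]; P=cloud(c)
    L=np.c_[(P[:,:2]-R)@X,(P[:,:2]-R)@Y,P[:,2]]
    k=(abs(L[:,0]-.055)<.04)&(abs(L[:,1])<.05)
    o=k&(H[:,0]>5)&(H[:,0]<18)&(H[:,1]>180)&(L[:,2]>.17)
    if o.sum()>20: print(n,"fork tops",o.sum(),np.percentile(L[o],[1,50,99],axis=0).round(4).tolist(),cv2.minAreaRect(L[o][:,:2].astype(np.float32)))
    k=(L[:,0]>.17)&(L[:,0]<.3)&(abs(L[:,1])<.06)&(abs(L[:,2]-.181)<.006)
    for q in(L[k&(L[:,1]>0)],L[k&(L[:,1]<0)]):
        if len(q)>5: print(n,"jaw",len(q),np.percentile(q,[2,50,98],axis=0).round(4).tolist())
E
python3 fit.py
```

```text
[0.6349 0.0679 0.2587] [-2.3031 -2.1363  0.0021] [-0.0095 -0.2307 -1.5668]
tcp board 0.141751846816853 0.0010834557234395189
wrist bar top 0.98 27691 [[0.095, -0.0103, 0.2684], [0.1921, 0.0013, 0.2699], [0.2477, 0.013, 0.2713]] ((0.1693895161151886, 0.001296328380703926), (0.15884901583194733, 0.024273838847875595), 0.028961826115846634) slope [0.0004 0.2698]
wrist fork tops 34 [[0.0369, -0.0209, 0.1803], [0.0414, 0.0223, 0.1821], [0.0482, 0.0238, 0.1832]] ((0.04282551258802414, 0.0014696605503559113), (0.011729082092642784, 0.0449175164103508), 0.6858824491500854)
wrist jaw 2916 [[0.2018, 0.0224, 0.1794], [0.2319, 0.0288, 0.1812], [0.2584, 0.0355, 0.1827]]
wrist jaw 3161 [[0.2017, -0.0355, 0.1776], [0.2313, -0.0283, 0.1811], [0.2581, -0.0216, 0.1826]]
scene bar top 0.94 630 [[-0.0088, -0.0127, 0.262], [0.0847, -0.0022, 0.2678], [0.2876, 0.013, 0.2711]] ((0.14092086255550385, -0.00046622753143310547), (0.30167174339294434, 0.030879685655236244), 0.3492599427700043) slope [-0.      0.2675]
scene fork tops 85 [[0.0325, -0.0294, 0.1706], [0.049, -0.0235, 0.1782], [0.0667, 0.026, 0.1829]
[... 223 characters left out ...]
972, -0.0381, 0.1751], [0.2259, -0.0302, 0.1786], [0.256, -0.0216, 0.1813]]
side bar top 0.96 435 [[0.0562, -0.0103, 0.2622], [0.2249, 0.0027, 0.2713], [0.2932, 0.0133, 0.2742]] ((0.17094695568084717, 0.0013832682743668556), (0.02510143257677555, 0.2494243085384369), 89.732666015625) slope [-0.0095  0.2726]
side fork tops 57 [[0.0387, -0.0255, 0.1704], [0.0626, 0.0222, 0.1794], [0.0725, 0.0283, 0.1854]] ((0.05790046602487564, 0.001769648864865303), (0.054169222712516785, 0.03709614649415016), 81.76639556884766)
side jaw 103 [[0.203, 0.0213, 0.1757], [0.2322, 0.0299, 0.182], [0.2593, 0.0356, 0.1847]]
side jaw 88 [[0.2044, -0.0358, 0.1756], [0.2377, -0.0259, 0.1815], [0.2594, -0.0219, 0.1848]]
```

Request:
{"name": "jog_arm", "arguments": {
  "increments": [
    [[0.004, 0.007, 0, 0, 0, 0, 12], [0, 0, -0.05, 0, 0, 0, 12], [0, 0, -0.09, 0, 0, 0, 12], [0, 0, -0.09, 0, 0, 0, 12], [0, 0, -0.05, 0, 0, 0, 12], [0, 0, -0.025, 0, 0, 0, 12], [0, 0, -0.015, 0, 0, 0, 12], [0, 0, -0.008, 0, 0, 0, 12], [0, 0, 0, 0, 0, 0, 12], [0, 0, 0, 0, 0, 0, 12], [0, 0, 0, 0, 0, 0, 12]]
  ]
}}

```text
clock: 28.9
eef_pos: [0.6372, 0.0713, 0.1614]
orientation: [2.301, 2.138, 0.002]
wrist_force: [-0.3, -0.5, -0.5]
grip_width: 0.023
grasp_force: 49.7
```

```bash
python3 fit.py|grep -v jaw
```

```text
[0.6372 0.0713 0.1614] [2.3008 2.1381 0.0017] [-0.3323 -0.4555 -0.5495]
tcp board 0.14538930324862326 -0.0009608632918290203
wrist bar top 0.7 27751 [[0.0986, -0.0123, 0.1712], [0.1955, -0.0005, 0.1726], [0.2514, 0.0111, 0.1741]] ((0.17317825555801392, -0.0003227386623620987), (0.15879182517528534, 0.02492695488035679), 0.10124114155769348) slope [0.0017 0.1723]
scene bar top 0.81 554 [[-0.0061, -0.0242, 0.165], [0.0918, -0.0029, 0.17], [0.2923, 0.0114, 0.1792]] ((0.14311425387859344, -0.007765121757984161), (0.041160859167575836, 0.30440250039100647), 89.99742889404297) slope [0.0027 0.1698]
scene fork tops 88 [[0.0319, -0.0293, 0.1702], [0.05, 0.0186, 0.1785], [0.0656, 0.0263, 0.1834]] ((0.04894944280385971, -0.0013530105352401733), (0.056358445435762405, 0.03527360036969185), 88.62355041503906)
side bar top 0.92 469 [[0.0026, -0.0128, 0.1654], [0.214, 0.0007, 0.1732], [0.2968, 0.0119, 0.176]] ((0.14906474947929382, -0.0008004792034626007), (0.02673778310418129, 0.3017083406448364), 89.71631622314453) slope [-0.0049  0.1737]
```

Request:
{"name": "jog_arm", "arguments": {
  "increments": [
    [[0, 0, -0.004, 0, 0, 0, 12], [0, 0, -0.003, 0, 0, 0, 12], [0, 0, -0.001, 0, 0, 0, 12], [0, 0, 0, 0, 0, 0, 12], [0, 0, 0, 0, 0, 0, 12], [0, 0, 0, 0, 0, 0, 12]]
  ]
}}

```text
clock: 29.8
eef_pos: [0.6368, 0.0713, 0.1591]
orientation: [2.301, 2.138, 0.001]
wrist_force: [-3.1, 0.1, 5.2]
grip_width: 0.0224
grasp_force: 50.5
```

Request:
{"name": "jog_arm", "arguments": {
  "increments": [
    [[0, 0, 0, 0, 0, 0, 45], [0, 0, 0, 0, 0, 0, 45], [0, 0, 0, 0, 0, 0, 45], [0, 0, 0, 0, 0, 0, 45], [0, 0, 0.03, 0, 0, 0, 60], [0, 0, 0.08, 0, 0, 0, 60], [0, 0, 0.13, 0, 0, 0, 60], [0, 0, 0.13, 0, 0, 0, 60], [0, 0, 0.08, 0, 0, 0, 60], [0, 0, 0, 0, 0, 0, 60], [0, 0, 0, 0, 0, 0, 60], [0, 0, 0, 0, 0, 0, 60]]
  ]
}}

```text
clock: 31.0
eef_pos: [0.636, 0.0712, 0.2922]
orientation: [-2.3, -2.138, 0.003]
wrist_force: [-1.4, 0.9, -0.7]
grip_width: 0.06
grasp_force: 0.0
```

```bash
sed -i 's/^zt=.*/zt=.170/' fit.py; python3 fit.py|grep -v jaw; python3 place.py | head -3; ls -t pics|head -6
```

```text
[0.636  0.0712 0.2922] [-2.3002 -2.1378  0.0029] [-1.4051  0.9445 -0.7317]
tcp board 0.14517785173682518 0.0002872444043410527
wrist bar top 0.57 12438 [[0.0021, -0.0119, 0.1687], [0.1701, -0.0001, 0.1702], [0.2752, 0.0116, 0.1719]] ((0.1369047462940216, -0.0001920526847243309), (0.28028133511543274, 0.024331508204340935), 0.11640428006649017) slope [0.0011 0.1701]
wrist fork tops 990 [[0.0381, -0.0275, 0.1708], [0.0593, 0.0002, 0.1818], [0.0735, 0.0278, 0.1834]] ((0.05551585555076599, 0.0001356322318315506), (0.03674211725592613, 0.05587248131632805), 0.5697369575500488)
scene bar top 0.75 782 [[-0.0057, -0.0141, 0.1624], [0.1314, -0.0017, 0.1677], [0.2908, 0.0119, 0.1722]] ((0.14422166347503662, -0.005171816796064377), (0.035861819982528687, 0.30253347754478455), 89.63259887695312) slope [0.0015 0.1674]
scene fork tops 94 [[0.0347, -0.0296, 0.1703], [0.0487, 0.0183, 0.1778], [0.0668, 0.0271, 0.1822]] ((0.050130266696214676, -0.0015366394072771072), (0.03379678353667259, 0.05783148854970932), 0.6281328201293945)
side bar top 0.73 658 [[0.0004, -0.0128, 0.1625], [0.1687, 0.0012, 0.17
[... 255 characters left out ...]
55]] ((0.052422575652599335, 0.0001890566200017929), (0.04022388160228729, 0.056716885417699814), 0.4335457682609558)
[0.6365 0.0713 0.2926] [-2.3007 -2.1382  0.0016] [-0.7761 -0.9403  0.1135]
wrist blue 2082 [[0.0074, -0.0429, 0.0148], [0.0473, 0.0209, 0.0182], [0.0797, 0.0427, 0.02]] ((0.03645158186554909, -0.00010966882109642029), (0.08793878555297852, 0.08649130910634995), 0.49755194783210754)
wrist orange 2002 [[0.0379, -0.0272, 0.1423], [0.0614, 0.0138, 0.169], [0.0733, 0.0274, 0.1833]] ((0.05558610334992409, 1.6372650861740112e-05), (0.03740939125418663, 0.05580767244100571), 1.2569857835769653)
31.3_side.png
31.3_scene.png
31.3_wrist.png
f31.0_side.png
f31.0_scene.png
f31.0_wrist.png
```

```bash
python3 -c "
import cv2
a=cv2.resize(cv2.imread('pics/f31.0_side.png')[170:330,130:330],(400,320));b=cv2.resize(cv2.imread('pics/f31.0_scene.png')[150:310,230:430],(400,320));cv2.imwrite('pics/end.png',cv2.hconcat([a,b]))"
```

```text
(no output)
```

View pics/end.png

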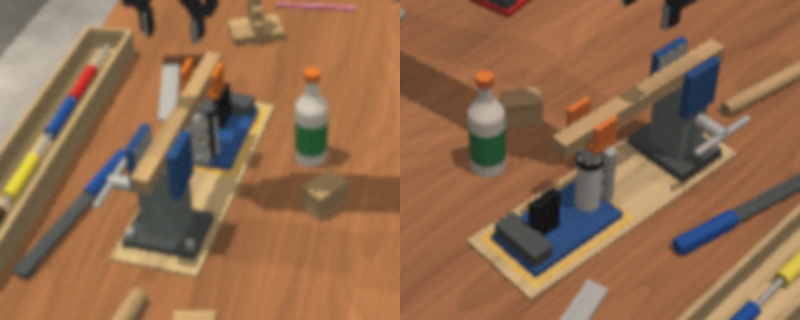

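The final pictures show the stand inside the yellow outline (right view, (555,225)). The bar lies level in the fork at (590,125) and between the jaws at (685,75), reaching past both, and the gripper is clear. The glue, offcuts and tools around it stand where they were.

```bash
python3 -c "
from station import job
print(job.finish_job())"
```

```text
the job is handed in; nothing more can be done
None
```

The job is handed in at about 31 s on the robot's clock: the work rest stands inside the outline, its fork is locked in the middle notch, and the bar lies level in the fork and between the vice jaws, reaching past both (no verdict was returned).

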